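# Fit the forming stake into the bench socket

### The job

Take the half-round steel forming stake out of the slanting wooden rack and plug its rectangular shank into the matching hole of the socket in the cast-iron holder, pushed fully home so that the stake stands upright with its collar flat on the socket, then let go of it. The socket sits up to a centimetre off the centre of its frame, so feel for the hole. Leave the other tools and tins on the bench where they are.

Things in the scene. Friction and masses are not known exactly. Their poses are not given: they have to be found in the camera images.
- stake: forming stake to fit: bare steel, 100 mm long, 0.6 to 0.85 kg. Origin: centre of the foot's end; z towards the head, x along its ridge. From the foot: rectangular shank 32 (x) by 22 mm (y), 45 mm long, foot edges sharp; collar 50 x 40 mm, z 45 to 53 mm; head 44 (x) by 26 mm (y), flat flanks z 53 to 87 mm, then a half-round ridge along x up to 100 mm
- collar (a point): centre of the underside of the stake's collar, 45 mm above the foot; this face rests on the rack's slope at the start and on the socket when the stake is home
- rack: fixed wooden rack: a block with one slanting pocket, on a 120 x 90 mm base. Origin: on the bench below the block. Pocket and stake lean 35 degrees from vertical, head end towards the rack's -x. The slope is 70 mm long and 60 mm wide, its highest edge 90 mm up
- pocket (a point): centre of the pocket's mouth on the slope, 70 mm above the bench. The pocket is 3 mm wider than the shank each way and 50 mm deep: draw the stake out along the slant by 45 mm
- holder: fixed cast-iron frame, 150 (x) by 130 mm (y), 74 mm high, with a 104 x 88 mm opening. Origin: centre of its underside, z up. In the opening, square with it, set screws clamp a steel socket block, 80 (x) by 66 mm (y), 80 mm high. In the middle of the socket's flat top is a rectangular hole, long side along x, 35 x 25 mm, 52 mm deep, edges sharp
- mouth (a point): point on the frame's centre line at the height of the socket's top, 80 mm above the bench. The socket is clamped off centre: the centre of its hole lies anywhere within 8 mm of this point in the holder's x and within 8 mm in its y, so it must be found by touch or sight
- hammer: hand hammer lying at the far side, 280 mm long; bystander. Origin: centre of its underside.
- chisel: cold chisel lying in the middle of the bench, 165 mm long, 18 mm thick; bystander. Origin: centre of its underside.
- oil_can: closed can, 68 mm across, 130 mm high; bystander. Origin: centre of its underside.
- grease_jar: closed jar, 64 mm across, 80 mm high; bystander. Origin: centre of its underside.
- file: file with a wooden handle lying in the middle of the bench, 180 mm long; bystander. Origin: centre of its underside.
- dome_stake: short round dome-headed stake standing on the bench, 64 mm across, 91 mm high; not the one wanted; bystander. Origin: centre of its underside.
- tin_cup: open metal cup, 84 mm across, 90 mm high; bystander. Origin: centre of its underside.
Things that resemble listed ones, but are neither listed nor needed, are in the scene too. Leave any blue look-alike of the holder alone. Leave any purple look-alike of the stake alone.

How it is judged:
By the outcome, as a careful person would: the job done as asked, in the order asked, and still so for the second after the job is handed in, with the robot touching nothing.
It also fails if it takes over 72 s, if anything falls off the work surface, if the arm or the gripper's body presses on something with over 40 N, if the wrist force passes 120 N, or if a joint passes its speed limit or range.

### The arm

A 6-joint arm with a two-finger parallel gripper is mounted at the origin on the work surface. World frame = base frame: x ahead of the robot, y to its left, z up, the work surface at z = 0. Lengths are in m, angles in rad, forces in N, time in s.
With the tool pointing down it reaches from about 0.375 to 0.975 m from the base axis. Payload 3.8 kg.
Tool frame: the origin (TCP) lies at the very end of the fingers, on their centre line; the grasp point (between the pads) lies 19 mm behind it; z points along the fingers, y is the line along which they close (so a half turn about z gives the same grasp; the last joint's range is limited). The gripper opens to 85 mm and grips with 20 to 120 N. Pads are 22 mm wide; open, the fingers measure 114 mm over their backs; the gripper's body (76 mm by 85 mm) begins 54 mm behind the grasp point. The pads swing forward as they close: fully open they stand 13 mm farther back than shut.
Start: joints at [-1.186, 0.264, 1.604, -0, 1.274, -0.037], TCP at [0.276, -0.616, 0.231] pointing down, gripper open.
Joint ranges: [-2.63, 2.63], [-0.94, 2.18], [0.31, 2.57], [-1.31, 4.45], [0, 2.66], [-2.55, 2.55]. Speed limits (rad/s): [2.57, 2.57, 3.14, 3.14, 3.14, 3.14].

### API

Orientations are given as a rotation vector (axis times angle).
In Python, from workcell import bot, vision gives the robot as it stands. The module is installed in compiled form; this text tells all that it offers.
- The arm moves only by the tool play_rows, never from a script. Its argument "moves" is a list that holds one entry, the list of rows, each a list of 7 numbers: the turn, a rotation vector about the tool's x, y, z as a fraction of full scale, then the shift along the tool's x, y, z as a fraction of full scale, then the finger opening in mm, from 0 to 85.4. In form: [[[ax, ay, az, x, y, z, jaw], ...]]. A call has 1 to 5 rows; each row shifts and turns the commanded pose from where the row before left it, along the tool's axes as they then stand; what a row does not reach is not made up. Full scale, the value 1, is 0.1 m for a shift and 0.5 rad for a turn. A row lasts 1/12 s, in which the tool goes at most 41.7 mm and 7.16 degrees, less where a joint would pass 70% of its speed; a pose out of reach is approached as far as the arm can. A call with a number of a shift or a turn outside -1 to 1 is refused whole. A call with a gripper value outside its range is refused whole. The fingers move at their own pace and stop on an object; "newtons" is the grip in N (left out, the last holds). Time passes only in rows, so rows that do not move let the fingers close. It gives the time, the measured TCP pose, the force, the opening and the grip force at its end, in the units of the state.
- bot.read_state(): the state, without advancing time (a new reading comes with each control period).
- vision.read_camera(name): name is "side" or "top"; returns a dict with "image" (384x512x3 uint8, red, green, blue), "depth" (384x512 float32, m along the optical axis (not along the pixel's ray), 0 where there is no reading), "K" (3x3 intrinsics, pixels), "dist" ([k1, k2, p1, p2, k3] as OpenCV has them; the pictures are not rectified), "R" (3x3) and "t" (3): a world point X has camera coordinates R X + t. Camera axes: x right, y down, z forward; pixel columns grow to the right and rows downward; lengths in m; the calibration is good to about 2 mm. A picture is of the moment at which its call begins.
- bot.finish_job(): hands the job in; it is judged then, once.
The state is a dict: "time": time; "q": joint angles; "joint_vel": joint speeds; "joint_torque": joint torques, N m; "tool_pos": TCP position; "tcp_rot": TCP orientation; "wrist_force": force on the tool from outside, world axes, zero at the start; "torque": the same for the moment, N m; "width": opening from 0.0 (shut) to 1.0 (fully open); "grip_force": force on a finger pad.
Only numpy, scipy, OpenCV 4.12 (cv2) and the standard library are available. Lean on these libraries where they do the work, as an engineer would, in place of code of your own. Each camera call takes 0.05 s, during which the arm holds its last target. There are 200 camera calls.

## Working session

There is one attempt and no reset: what is moved stays moved. The work goes in short steps, Python scripts to look and compute and a tool call to move; the robot and the scene stay as the last step left them, time stands still between calls to the robot, and variables do not carry over. Pictures are saved under pics/ and viewed, at most 10 in all, crops included, and the job is handed in when it is done.

Besides the shell and the picture viewer there is one more tool, called after "Emit:" by a JSON object that holds its "op" and its "data". play_rows: Moves the arm, as the interface text tells. Its arguments: {"type":"object","properties":{"moves":{"type":"array","items":{"type":"array","items":{"type":"array","items":{"type":"number"}}}},"newtons":{"type":"number"}},"required":["moves"]}

```bash
mkdir -p pics; cat > h.py <<'E'
import numpy as np, cv2, pickle
from workcell import bot, vision
from scipy.spatial.transform import Rotation as Ro
def grab(n):
    c=vision.read_camera(n); pickle.dump(c,open(n+'.pkl','wb')); return c
def load(n): return pickle.load(open(n+'.pkl','rb'))
def pts(c):
    h,w=c['depth'].shape
    u,v=np.meshgrid(np.arange(w),np.arange(h))
    p=cv2.undistortPoints(np.stack([u,v],-1).reshape(-1,1,2).astype(np.float32),c['K'],np.array(c['dist'])).reshape(h,w,2)
    X=np.dstack([p,np.ones((h,w))])*c['depth'][...,None]
    W=(X-c['t'])@c['R']
    W[c['depth']<=0]=np.nan
    return W
E
python3 - <<'E'
from h import *
a=grab('top');b=grab('side')
cv2.imwrite('pics/a.png',cv2.resize(a['image'][...,::-1],(800,600),interpolation=cv2.INTER_CUBIC))
cv2.imwrite('pics/b.png',cv2.resize(b['image'][...,::-1],(800,600),interpolation=cv2.INTER_CUBIC))
for c in(a,b): print(c['K'],c['dist'],-c['R'].T@c['t'],c['R'][2])
print(bot.read_state())
E
```

```text
[[433.25903905   0.         261.26707568]
 [  0.         433.25903905 191.67252499]
 [  0.           0.           1.        ]] [-0.01033426  0.          0.          0.          0.        ] [0.44421528 0.01702033 1.26584685] [ 0.07911302  0.00292631 -0.99686136]
[[479.99589691   0.         256.04047604]
 [  0.         479.99589691 197.85490702]
 [  0.           0.           1.        ]] [0.05587122 0.         0.         0.         0.        ] [ 0.46790923 -1.1648104   1.22681831] [ 0.05545252  0.71715345 -0.69470565]
{'time': 0.1, 'q': array([-1.18587061e+00,  2.64694297e-01,  1.60523641e+00, -3.93671087e-05,
        1.27372488e+00, -3.68854239e-02]), 'joint_vel': array([-5.75035514e-04, -3.28040164e-03, -2.25216187e-03,  2.16074172e-03,
        1.99761728e-03, -7.73914003e-05]), 'joint_torque': array([ 2.39717328e-04, -5.16706395e+01, -3.68589556e+01, -1.70684511e-04,
        6.37462552e-03,  1.40283868e-05]), 'tool_pos': array([ 0.27609853, -0.61521825,  0.23007599]), 'tcp_rot': array([-3.06999617e+00, -6.57272010e-01,  6.18881091e-04]), 'wrist_force': array([-0.48245114,  0.79175442, -0.06090714]), 'torque': array([ 0.0284882 , -0.03119777,  0.03447753]), 'grip_force': 0.0, 'width': 0.9998386284936716}
```

View pics/a.png

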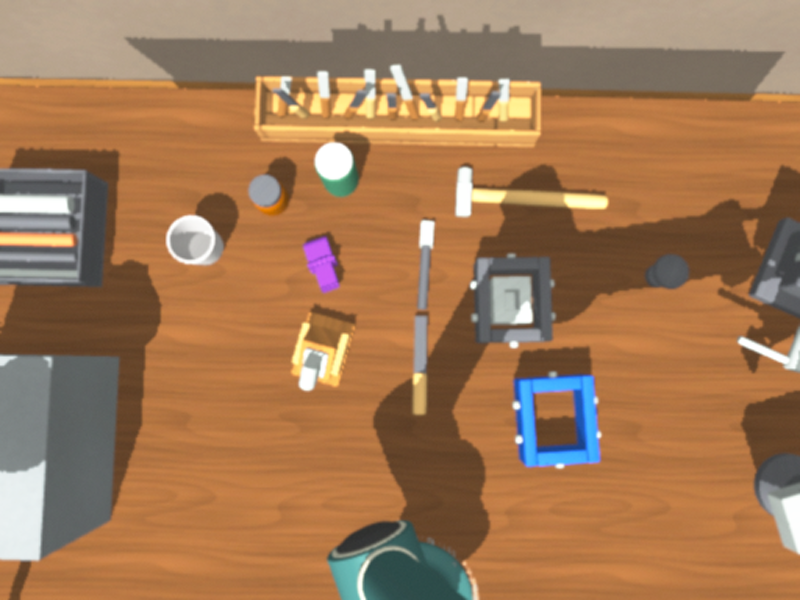

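View pics/b.png

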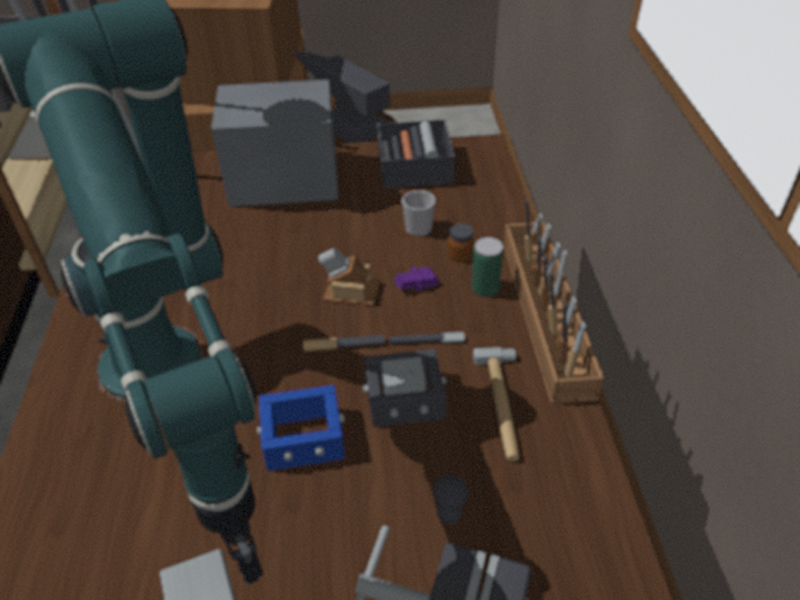

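The top view shows the rack with the bare steel stake at (313,365), a purple look-alike lying at (322,263), the dark holder at (512,300) and a blue frame at (557,420). The steel stake in the slanting rack and the dark holder with a socket fit the description. I'll check both in one crop and measure them.

```bash
python3 - <<'E'
from h import *
a=load('top');W=pts(a)
im=a['image'][...,::-1]
c1=cv2.resize(im[190:260,175:240],None,fx=6,fy=6,interpolation=cv2.INTER_CUBIC)
c2=cv2.resize(im[155:225,295:360],None,fx=6,fy=6,interpolation=cv2.INTER_CUBIC)
cv2.imwrite('pics/c.png',np.hstack([c1,c2]))
np.set_printoptions(precision=0,suppress=True,linewidth=250)
print('rack z(mm)');print((W[196:254:2,182:232:2,2]*1000))
print('holder z');print((W[158:224:2,300:358:2,2]*1000))
E
```

```text
rack z(mm)
[[ -1.   1.   3.   0.  -3.  -2.  -2.   2.  -6.  -1.  -4.   2.   0.  -0.   3.  -0.   0.  -4.  -5.   1.   0.  -4.   5.   0.   1.]
 [ -3.   0.   0.   1.  -0.   1.   3.   4.   3.   3.   4.   3.  -1.   2.  -1.  -3.  -3.   2.  -4.  -2.  -1.   4.  -1.   4.  -1.]
 [ -5.   3.   3.  -0.   2.  -4.   6.  -1.  11.  13.   9.  -1.   4.  -1.   0.  -1.  -3.  -2.  -0.   7.   0.  -2.  -1.   2.   3.]
 [  2.   1.  nan  -0.   3.  -1.   1.   3.  10.  13.   9.  10.  10.   6.   0.   3.   2.   8.  -2.  -2.  -1.   4.  -5.  -2.   1.]
 [  2.   1.   5.   0.   3.  -1.   1.   1.   2.  13.   8.   8.  12.   8.  10.  12.   9.   7.  -2.   2.   3.   5.   2.   2.   3.]
 [  1.  -2.  -4.  -2.  -1.   0.   1.   7.  10.  14.  11.  11.   8.   9.  10.  13.   7.  16.  12.  11.  14.   6.  -4.   5.   2.]
 [  1.   1.   3.  -1.   2.   1.  56.  58.  52.  50.  45.  12.  11.  12.  13.  11.  11.   9.  11.  10.  11.   9.  11.  -0.   2.]
 [ -3.  -1.  -4.   3.  -4.   1.  54.  54.  57.  52.  59.  51.  49.  47.  45.   8.  13.  12.  14.  12.  15.   7.  12.   3.   5.]
 [ -1.  -7.  -1.   2.  -1.  -2.  57.  68.  67.  64.  61.  59.  na
[... 5860 characters left out ...]
65. 74. 74. nan 71. 72. 74. 76. 79. 76. 73. 73. 71. 77. 75. 76. 73. 70. 79. 79. 68. 74. 74. 71. -0. -1.]
 [-3.  2.  8. 64. 75. 73. 72. 74. 74. 71. 78. 72. 74. 72. 77. 77. 77. 74. 75. 81. 79. 72. 72. 76. 78. 74. 75. -0. -5.]
 [ 2. -3.  3. 64. 71. 75. 77. 71. 75. 76. 71. 73. 79. 75. 74. 76. nan 79. 75. 76. 75. 73. 75. 70. 74. 75. 73. -1.  4.]
 [-1.  2. -4. 51. 76. 73. 78. 60. 71. 73. 72. 70. 73. 77. 74. 72. 73. 71. 70. 69. 63. 57. 28. 44. 34.  4.  2.  3.  3.]
 [-4.  3.  3.  3.  0.  1.  1. nan  2. -1.  1. -6.  1.  3. 54. 50. -2. -0.  1.  1.  2.  0.  1. -2. -2. -4. -3.  2.  1.]
 [ 5.  0.  3. nan -0.  3.  2.  0.  7. -1. -1. -0.  0.  2. -2.  4. -1. -1.  2.  2.  0. -2. -0. -6.  1.  1.  1.  2. -2.]]
```

View pics/c.png

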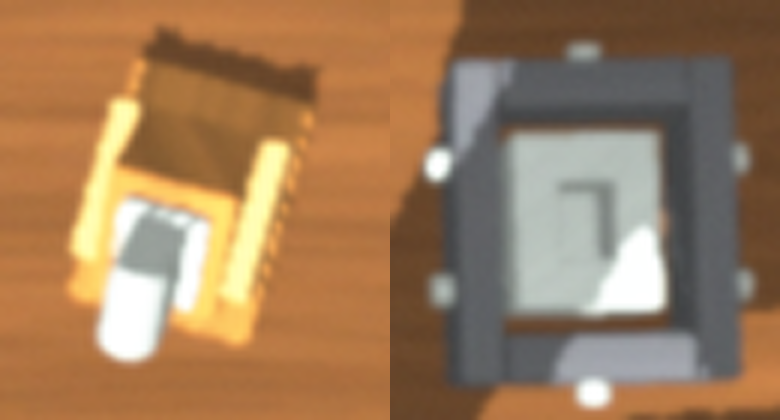

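```bash
cat > m.py <<'E'
from h import *
np.set_printoptions(precision=4,suppress=True,linewidth=200)
def rect(P,name):
    r=cv2.minAreaRect((P[:,:2]*1000).astype(np.float32)); print(name,len(P),r)
def plane(P):
    for _ in range(4):
        m=P.mean(0);n=np.linalg.svd(P-m)[2][2]; n*=np.sign(n[2]); P=P[abs((P-m)@n)<.006]
    return m,n,len(P)
def ray(c,uv,z):
    p=cv2.undistortPoints(np.array(uv,np.float32).reshape(-1,1,2),c['K'],np.array(c['dist'])).reshape(-1,2)
    d=np.c_[p,np.ones(len(p))]@c['R']; o=-c['R'].T@c['t']
    return o+d*((z-o[2])/d[:,2])[:,None]
E
python3 - <<'E'
from m import *
for n,rb,hb in(('top',(190,260,175,240),(155,225,295,360)),('side',(150,200,200,250),(215,280,225,290))):
    c=load(n);W=pts(c);hsv=cv2.cvtColor(c['image'],cv2.COLOR_RGB2HSV)
    s=np.s_[rb[0]:rb[1],rb[2]:rb[3]]
    w=W[s].reshape(-1,3);h=hsv[s].reshape(-1,3)
    ok=np.isfinite(w[:,2]); w=w[ok];h=h[ok]
    st=(h[:,1]<70)&(w[:,2]>.06); S=w[st]
    print(n,'steel',st.sum(),S.mean(0)); 
    rect(S,'steelxy'); 
    hi=S[S[:,2]>.1]; m,v=hi.mean(0),np.linalg.svd(hi-hi.mean(0))[2]; print('head>100',len(hi),m,v[0],v[2])
    wd=w[(h[:,1]>90)&(w[:,2]>.006)]; rect(wd,'wood')
    d=w[(h[:,1]>90)&(w[:,2]>.02)]; rect(d,'block')
    s=np.s_[hb[0]:hb[1],hb[2]:hb[3]]
    z=W[s][...,2]; fr=W[s][(z>.064)&(z<.09)]; rect(fr,'frame')
    r=cv2.minAreaRect((fr[:,:2]*1000).astype(np.float32))
    if n=='top':
        im=np.zeros(z.shape,np.uint8)
        cc=np.array([40-5,33]) 
        hole=(z<.066)&np.isfinite(z); lab=cv2.connectedComponentsWithStats(hole.astype(np.uint8),connectivity=4)
        for i in range(1,lab[0]):
            if lab[2][i,4]>30: print('comp',lab[2][i],lab[3][i]+[hb[2],hb[0]], ray(c,lab[3][i]+[hb[2],hb[0]],.08))
E
```

```text
top steel 330 [0.417  0.1822 0.1014]
steelxy 330 ((414.88751220703125, 182.02752685546875), (43.51759338378906, 67.07173156738281), 88.24895477294922)
head>100 194 [0.4096 0.1857 0.1127] [-0.9617  0.256  -0.0979] [ 0.2318  0.5691 -0.7889]
wood 959 ((448.5603942871094, 176.1888427734375), (193.668701171875, 185.9491424560547), 1.375158429145813)
block 577 ((443.9112854003906, 178.12950134277344), (84.91449737548828, 90.09989166259766), 75.99886322021484)
frame 2000 ((545.6159057617188, -167.2534942626953), (150.5999755859375, 130.8351593017578), 2.107300281524658)
comp [   0    0   65   70 1991] [324.2436 187.3069] [[ 0.5543 -0.1522  0.08  ]]
comp [ 18  18  33  38 451] [331.8914 191.1574] [[ 0.5442 -0.1734  0.08  ]]
comp [ 28  31   9  12 100] [327.32 191.34] [[ 0.5434 -0.1608  0.08  ]]
side steel 228 [0.4202 0.1778 0.0973]
steelxy 228 ((419.0729675292969, 179.81857299804688), (37.80265426635742, 68.5973892211914), 87.66622924804688)
head>100 103 [0.4162 0.1814 0.1113] [-0.9879  0.1401 -0.0671] [ 0.146   0.6899 -0.7091]
wood 741 ((453.5045471191406, 246.25669860839844), (292.71881103515625, 196.3636932373047), 85.3222885131836)
block 390 ((450.47930908203125, 175.38059997558594), (90.86347198486328, 88.86923217773438), 75.9869384765625)
frame 1352 ((550.6224975585938, -168.57669067382812), (150.21710205078125, 136.51531982421875), 1.5836719274520874)
```

```bash
cat >> m.py <<'E'
def stakeax(yaw):
    x=np.array([np.cos(yaw),np.sin(yaw),0]);y=np.array([-x[1],x[0],0]);z=np.array([0,0,1.])
    t=np.radians(35); a=np.cos(t)*z-np.sin(t)*x; e=np.cos(t)*x+np.sin(t)*z
    return np.array([e,y,a])
E
python3 - <<'E'
from m import *
A=stakeax(np.radians(-14)); print(A)
for n,rb in(('top',(190,260,175,240)),('side',(150,200,200,250))):
    c=load(n);W=pts(c);hsv=cv2.cvtColor(c['image'],cv2.COLOR_RGB2HSV)
    s=np.s_[rb[0]:rb[1],rb[2]:rb[3]]
    w=W[s].reshape(-1,3);h=hsv[s].reshape(-1,3);ok=np.isfinite(w[:,2]);w=w[ok];h=h[ok]
    S=w[(h[:,1]<70)&(w[:,2]>.06)]@A.T
    print(n,'top s pct',np.percentile(S,[1,5,25,50,75,95,99],axis=0).T*1000)
    smax=np.percentile(S[:,2],97)
    H=S[S[:,2]>smax-.04]; print('head',np.percentile(H,[1,3,10,50,90,97,99],axis=0).T*1000)
    # slope plane height along a: wood points with s near slope
    d=w[(h[:,1]>90)&(w[:,2]>.06)]@A.T; hist,ed=np.histogram(d[:,2]*1000,bins=np.arange(-260,-100,3)); print('wood s hist',[(int(ed[i]),int(hist[i])) for i in range(len(hist)) if hist[i]>4])
    hist,ed=np.histogram(S[:,2]*1000,bins=np.arange(-260,-50,3)); print('steel s hist',[(int(ed[i]),int(hist[i])) for i in range(len(hist)) if hist[i]>4])
E
```

```text
[[ 0.7948 -0.1982  0.5736]
 [ 0.2419  0.9703  0.    ]
 [-0.5565  0.1388  0.8192]]
top top s pct [[ 322.817   326.6433  342.6521  358.5641  366.1734  368.1667  370.6951]
 [ 260.175   262.4076  268.5276  276.7528  285.7294  295.5694  302.0726]
 [-155.5316 -151.0727 -145.9324 -120.2668 -104.9616 -100.3147  -98.3932]]
head [[ 323.7962  325.394   329.8364  356.8722  366.9704  368.0687  368.2999]
 [ 267.0219  267.234   267.9086  278.054   289.3324  291.6698  292.493 ]
 [-137.3039 -136.1562 -131.657  -107.4063 -100.6396  -99.252   -98.1692]]
wood s hist [(-194, 14), (-191, 11), (-188, 15), (-185, 15), (-182, 15), (-179, 9), (-176, 14), (-173, 23), (-170, 14), (-167, 15), (-164, 16), (-161, 37), (-158, 85), (-155, 60)]
steel s hist [(-158, 8), (-155, 5), (-152, 21), (-149, 48), (-146, 15), (-143, 11), (-137, 11), (-134, 9), (-131, 9), (-128, 9), (-125, 10), (-122, 10), (-119, 6), (-116, 10), (-113, 10), (-110, 28), (-107, 34), (-104, 45), (-101, 25)]
side top s pct [[ 327.1275  329.6382  340.5021  356.6478  369.4857  373.7121  377.0523]
 [ 261.1776  263.9228  268.4647  272.7839  277.5297  290.1422  297.0311]
 [-157.3367 -153.9891 -146.16   -130.1404 -113.814  -103.543  -100.2751]]
head [[ 327.3332  329.1323  331.9296  356.5004  372.0358  373.5931  374.4984]
 [ 264.5181  265.5058  267.0624  273.9939  285.7365  290.7919  295.6532]
 [-141.4947 -140.4432 -136.4144 -119.059  -104.9178 -101.6765  -99.7408]]
wood s hist [(-197, 5), (-194, 10), (-191, 9), (-188, 8), (-185, 13), (-182, 13), (-179, 8), (-176, 17), (-173, 7), (-170, 16), (-167, 16), (-164, 15), (-161, 33), (-158, 15)]
steel s hist [(-158, 9), (-155, 16), (-152, 19), (-149, 13), (-146, 11), (-143, 9), (-140, 9), (-137, 13), (-134, 11), (-131, 6), (-128, 10), (-125, 14), (-122, 10), (-119, 11), (-116, 11), (-113, 13), (-110, 15), (-107, 15), (-104, 8)]
```

```bash
cat > p.py <<'E'
from m import *
import math
def cur():
    s=bot.read_state(); return np.array(s['tool_pos']),Ro.from_rotvec(s['tcp_rot']),s
def plan(wps,jaw,step=.038,rs=.115,start=None):
    """wps: list of (pos,Rot); prints rows, 5 per call"""
    if start is None: p,R,_=cur()
    else: p,R=start
    rows=[]
    for tp,tR in wps:
        rv=(R.inv()*tR).as_rotvec(); d=np.array(tp)-p
        n=max(1,math.ceil(np.linalg.norm(d)/step),math.ceil(np.linalg.norm(rv)/rs))
        for i in range(n):
            r=np.round(np.r_[rv/n/.5, R.inv().apply(d/n)/.1],3)
            rows.append(r.tolist()+[jaw]); R=R*Ro.from_rotvec(r[:3]*.5)
        p=np.array(tp)
    for i in range(0,len(rows),5): print('[['+','.join(str([round(x,3) for x in q]).replace(' ','') for q in rows[i:i+5])+']]')
A=stakeax(np.radians(-14)); MOUTH=A.T@np.array([.347,.279,-.1575])
def G(sgn=1):
    z=-A[2]; y=sgn*A[1]; return Ro.from_matrix(np.c_[np.cross(y,z),y,z])
def down(yaw,sgn=1):
    y=sgn*np.array([-np.sin(yaw),np.cos(yaw),0]); z=np.array([0,0,-1.]); return Ro.from_matrix(np.c_[np.cross(y,z),y,z])
E
python3 - <<'E'
from p import *
p,R,s=cur(); print(p,R.as_matrix(),MOUTH)
for g in(1,-1): print(g,np.degrees((R.inv()*G(g)).magnitude()),np.degrees((R.inv()*down(np.radians(2),g)).magnitude()))
g=-1 if (R.inv()*G(-1)).magnitude()<(R.inv()*G(1)).magnitude() else 1
a=A[2]
print(MOUTH+a*.011)
plan([([.47,-.25,.30],down(-.6,g)),([.44,.10,.30],down(-.2,g)),(MOUTH+a*.12,G(g))],70)
E
```

```text
[ 0.2761 -0.6152  0.2301] [[ 0.9123  0.4094 -0.0008]
 [ 0.4094 -0.9123  0.0019]
 [ 0.     -0.0021 -1.    ]] [0.431  0.1801 0.07  ]
1 143.69688812903607 157.83135134112408
-1 51.36678390456717 22.168971865228297
[0.4248 0.1816 0.079 ]
[[[-0.0,0.0,0.17,0.272,-0.212,-0.058,70],[-0.0,0.0,0.17,0.253,-0.234,-0.058,70],[-0.0,0.0,0.17,0.232,-0.255,-0.058,70],[-0.0,0.0,0.17,0.21,-0.273,-0.058,70],[-0.0,0.0,0.17,0.186,-0.29,-0.058,70]]]
[[[-0.0,0.0,0.17,0.161,-0.305,-0.058,70],[-0.0,0.0,0.17,0.134,-0.318,-0.058,70],[-0.0,0.0,0.17,0.107,-0.328,-0.058,70],[-0.0,0.0,0.17,0.078,-0.336,-0.058,70],[-0.0,0.0,0.17,0.05,-0.341,-0.058,70]]]
[[[-0.0,0.0,0.17,0.021,-0.344,-0.058,70],[-0.0,0.0,0.17,-0.009,-0.345,-0.058,70],[-0.0,0.0,-0.08,-0.222,-0.272,0.001,70],[-0.0,0.0,-0.08,-0.211,-0.281,0.001,70],[-0.0,0.0,-0.08,-0.199,-0.289,0.001,70]]]
[[[-0.0,0.0,-0.08,-0.188,-0.297,0.001,70],[-0.0,0.0,-0.08,-0.176,-0.304,0.001,70],[-0.0,0.0,-0.08,-0.163,-0.311,0.001,70],[-0.0,0.0,-0.08,-0.151,-0.317,0.001,70],[-0.0,0.0,-0.08,-0.138,-0.323,0.001,70]]]
[[[-0.0,0.0,-0.08,-0.125,-0.328,0.001,70],[-0.0,0.0,-0.08,-0.112,-0.333,0.001,70],[-0.005,0.204,0.015,-0.155,-0.133,0.22,70],[-0.005,0.204,0.015,-0.178,-0.132,0.203,70],[-0.005,0.204,0.015,-0.199,-0.131,0.183,70]]]
[[[-0.005,0.204,0.015,-0.217,-0.13,0.161,70],[-0.005,0.204,0.015,-0.233,-0.129,0.138,70],[-0.005,0.204,0.015,-0.247,-0.127,0.113,70]]]
```

```bash
python3 - <<'E'
from p import *
plan([([.47,-.25,.30],down(-1.69)),([.44,.10,.30],down(-.74)),(MOUTH+A[2]*.12,G(1))],70)
E
```

```text
[[[-0.0,-0.0,-0.172,0.272,-0.212,-0.058,70],[-0.0,-0.0,-0.172,0.289,-0.187,-0.058,70],[-0.0,-0.0,-0.172,0.304,-0.162,-0.058,70],[-0.0,-0.0,-0.172,0.317,-0.135,-0.058,70],[-0.0,-0.0,-0.172,0.327,-0.107,-0.058,70]]]
[[[-0.0,-0.0,-0.172,0.335,-0.079,-0.058,70],[-0.0,-0.0,-0.172,0.341,-0.05,-0.058,70],[-0.0,-0.0,-0.172,0.344,-0.02,-0.058,70],[-0.0,-0.0,-0.172,0.345,0.009,-0.058,70],[-0.0,-0.0,-0.172,0.342,0.039,-0.058,70]]]
[[[-0.0,-0.0,-0.172,0.338,0.068,-0.058,70],[-0.0,-0.0,-0.172,0.331,0.097,-0.058,70],[-0.0,-0.0,-0.19,0.344,-0.071,0.001,70],[-0.0,-0.0,-0.19,0.349,-0.038,0.001,70],[-0.0,-0.0,-0.19,0.351,-0.004,0.001,70]]]
[[[-0.0,-0.0,-0.19,0.35,0.029,0.001,70],[-0.0,-0.0,-0.19,0.346,0.062,0.001,70],[-0.0,-0.0,-0.19,0.338,0.095,0.001,70],[-0.0,-0.0,-0.19,0.328,0.126,0.001,70],[-0.0,-0.0,-0.19,0.314,0.157,0.001,70]]]
[[[-0.0,-0.0,-0.19,0.298,0.186,0.001,70],[-0.0,-0.0,-0.19,0.279,0.213,0.001,70],[-0.043,-0.171,-0.137,0.173,0.029,0.188,70],[-0.043,-0.171,-0.137,0.186,0.038,0.174,70],[-0.043,-0.171,-0.137,0.197,0.047,0.158,70]]]
[[[-0.043,-0.171,-0.137,0.207,0.058,0.142,70],[-0.043,-0.171,-0.137,0.214,0.069,0.126,70],[-0.043,-0.171,-0.137,0.219,0.082,0.109,70],[-0.043,-0.171,-0.137,0.221,0.095,0.092,70]]]
```

Emit:
{"op": "play_rows", "data": {"moves": [[[0,0,-0.172,0.272,-0.212,-0.058,70],[0,0,-0.172,0.289,-0.187,-0.058,70],[0,0,-0.172,0.304,-0.162,-0.058,70],[0,0,-0.172,0.317,-0.135,-0.058,70],[0,0,-0.172,0.327,-0.107,-0.058,70]]]}}

```text
time: 0.52
tool_pos: [0.3573, -0.462, 0.2598]
tcp_rot: [-2.857, -1.303, 0.0]
wrist_force: [0.8, 0.4, -0.5]
width: 0.822
grip_force: 0.0
```

Emit:
{"op": "play_rows", "data": {"moves": [[[0,0,-0.172,0.335,-0.079,-0.058,70],[0,0,-0.172,0.341,-0.05,-0.058,70],[0,0,-0.172,0.344,-0.02,-0.058,70],[0,0,-0.172,0.345,0.009,-0.058,70],[0,0,-0.172,0.342,0.039,-0.058,70]]]}}

```text
time: 0.93
tool_pos: [0.438, -0.3098, 0.2891]
tcp_rot: [-2.514, -1.883, 0.0]
wrist_force: [0.9, -0.4, -0.3]
width: 0.822
grip_force: 0.0
```

Emit:
{"op": "play_rows", "data": {"moves": [[[0,0,-0.172,0.338,0.068,-0.058,70],[0,0,-0.172,0.331,0.097,-0.058,70],[0,0,-0.19,0.344,-0.071,0,70],[0,0,-0.19,0.349,-0.038,0,70],[0,0,-0.19,0.351,-0.004,0,70]]]}}

```text
time: 1.35
tool_pos: [0.4608, -0.1439, 0.3004]
tcp_rot: [-2.021, -2.404, 0.0]
wrist_force: [1.8, -0.1, 0.0]
width: 0.82
grip_force: 0.0
```

Emit:
{"op": "play_rows", "data": {"moves": [[[0,0,-0.19,0.35,0.029,0,70],[0,0,-0.19,0.346,0.062,0,70],[0,0,-0.19,0.338,0.095,0,70],[0,0,-0.19,0.328,0.126,0,70],[0,0,-0.19,0.314,0.157,0,70]]]}}

```text
time: 1.77
tool_pos: [0.4454, 0.0309, 0.3006]
tcp_rot: [-1.399, -2.812, 0.0]
wrist_force: [0.7, 1.1, 0.1]
width: 0.822
grip_force: 0.0
```

```bash
python3 - <<'E'
from p import *
print(cur()[2])
plan([(MOUTH+A[2]*.12,G(1))],70)
E
```

```text
{'time': 1.7667, 'q': array([ 0.0134, -0.2182,  1.9701,  0.0001,  1.3899, -0.6341]), 'joint_vel': array([ 0.9373, -0.0416,  0.0318,  0.0006,  0.002 , -0.1994]), 'joint_torque': array([ -4.9589, -26.3091, -37.3626,  -0.0415,   0.2563,   0.1972]), 'tool_pos': array([0.4454, 0.0309, 0.3006]), 'tcp_rot': array([-1.3993, -2.8125,  0.0001]), 'wrist_force': array([0.6727, 1.1304, 0.1083]), 'torque': array([ 0.023 , -0.0495,  0.0237]), 'grip_force': 0.0, 'width': 0.8224247259279527}
[[[-0.052,-0.147,-0.164,0.227,0.044,0.165,70],[-0.052,-0.147,-0.164,0.234,0.059,0.15,70],[-0.052,-0.147,-0.164,0.239,0.075,0.134,70],[-0.052,-0.147,-0.164,0.241,0.091,0.119,70],[-0.052,-0.147,-0.164,0.241,0.108,0.103,70]]]
[[[-0.052,-0.147,-0.164,0.239,0.125,0.089,70],[-0.052,-0.147,-0.164,0.234,0.142,0.075,70],[-0.052,-0.147,-0.164,0.227,0.16,0.062,70]]]
```

Emit:
{"op": "play_rows", "data": {"moves": [[[-0.052,-0.147,-0.164,0.227,0.044,0.165,70],[-0.052,-0.147,-0.164,0.234,0.059,0.15,70],[-0.052,-0.147,-0.164,0.239,0.075,0.134,70],[-0.052,-0.147,-0.164,0.241,0.091,0.119,70],[-0.052,-0.147,-0.164,0.241,0.108,0.103,70]]]}}

```text
time: 2.18
tool_pos: [0.3954, 0.1342, 0.2179]
tcp_rot: [0.693, 2.664, -0.065]
wrist_force: [0.3, 0.3, -0.3]
width: 0.818
grip_force: 0.0
```

Emit:
{"op": "play_rows", "data": {"moves": [[[-0.052,-0.147,-0.164,0.239,0.125,0.089,70],[-0.052,-0.147,-0.164,0.234,0.142,0.075,70],[-0.052,-0.147,-0.164,0.227,0.16,0.062,70],[0,0,0,0,0,0,70],[0,0,0,0,0,0,70]]]}}

```text
time: 2.6
tool_pos: [0.3629, 0.1963, 0.166]
tcp_rot: [0.306, 2.517, -0.101]
wrist_force: [0.8, 0.3, 0.4]
width: 0.817
grip_force: 0.0
```

```bash
python3 - <<'E'
from p import *
p,R,s=cur(); print(s['q'],A@(p-MOUTH),(R.inv()*G(1)).as_rotvec(),s['wrist_force'])
b=grab('side');a=grab('top')
i1=cv2.resize(a['image'][170:280,150:250,::-1],(400,440),interpolation=cv2.INTER_CUBIC)
i2=cv2.resize(b['image'][110:220,160:260,::-1],(400,440),interpolation=cv2.INTER_CUBIC)
cv2.imwrite('pics/d.png',np.hstack([i1,i2]))
plan([(MOUTH+A[2]*.011,G(1))],60)
E
```

```text
[ 0.8814 -0.3992  2.4695 -0.7098  0.9182 -0.0482] [-0.0023 -0.0007  0.1188] [-0.0023 -0.0013  0.0034] [0.7816 0.3018 0.4207]
[[[-0.002,0.001,-0.003,0.007,0.003,0.361,60],[-0.002,0.001,-0.003,0.007,0.002,0.361,60],[-0.002,0.001,-0.003,0.007,0.002,0.361,60]]]
```

View pics/d.png

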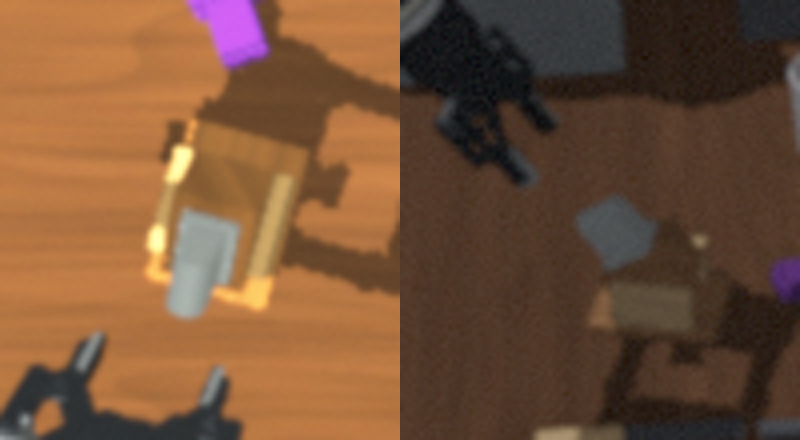

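The picture shows the fingers at (90,350) and (215,390) facing the stake head at (188,285). The alignment looks right; next I'll measure the camera-to-robot offset from the finger point cloud.

```bash
python3 - <<'E'
from p import *
p,R,s=cur()
for n in('top','side'):
    c=load(n);W=pts(c);w=W[np.isfinite(W[...,2])]
    L=R.inv().apply(w-p); k=(abs(L[:,0])<.03)&(abs(L[:,1])<.075)&(L[:,2]>-.045)&(L[:,2]<.012); L=L[k]*1000
    for sg in(1,-1):
        f=L[L[:,1]*sg>0]; print(n,sg,len(f),'x',np.percentile(f[:,0],[5,50,95]),'y',np.percentile(f[:,1],[5,50,95]),'z',np.percentile(f[:,2],[50,95,99]))
E
```

```text
top 1 64 x [-9.0904 -3.7534  9.3723] y [32.4055 35.2842 45.2047] z [-28.4624 -13.9434  -9.9277]
top -1 56 x [-9.4511 -6.4102 -0.4673] y [-50.7617 -43.9044 -37.7155] z [-29.8375 -15.5189 -12.576 ]
side 1 62 x [-9.8307  2.1766 12.312 ] y [29.87   36.5311 43.3324] z [-27.2336  -9.8802  -8.6862]
side -1 60 x [-9.7223 -2.1942  9.0768] y [-49.9956 -43.8874 -34.8174] z [-28.7525 -10.5777  -9.6431]
```

```bash
python3 - <<'E'
from p import *
plan([(MOUTH+A[2]*.011+A[1]*.002,G(1))],60,step=.024)
E
```

```text
[[[-0.001,0.0,-0.002,0.005,0.006,0.217,60],[-0.001,0.0,-0.002,0.004,0.006,0.217,60],[-0.001,0.0,-0.002,0.004,0.005,0.217,60],[-0.001,0.0,-0.002,0.004,0.005,0.217,60],[-0.001,0.0,-0.002,0.004,0.005,0.217,60]]]
```

Emit:
{"op": "play_rows", "data": {"moves": [[[0,0,0,0.005,0.006,0.217,60],[0,0,0,0.004,0.006,0.217,60],[0,0,0,0.004,0.005,0.217,60],[0,0,0,0.004,0.005,0.217,60],[0,0,0,0.004,0.005,0.217,60]]]}}

```text
time: 3.12
tool_pos: [0.4286, 0.1817, 0.0798]
tcp_rot: [0.325, 2.509, -0.098]
wrist_force: [0.9, 0.4, -0.1]
width: 0.701
grip_force: 0.0
```

Emit:
{"op": "play_rows", "data": {"moves": [[[0,0,0,0,0,0,34],[0,0,0,0,0,0,34],[0,0,0,0,0,0,34],[0,0,0,0,0,0,34]]], "newtons": 20}}

```text
time: 3.45
tool_pos: [0.4264, 0.1833, 0.0803]
tcp_rot: [0.319, 2.51, -0.097]
wrist_force: [0.7, -0.1, -0.6]
width: 0.396
grip_force: 0.0
```

```bash
python3 - <<'E'
from p import *
p,R,s=cur(); print(A@(p-MOUTH),(R.inv()*G(1)).as_rotvec(),s['wrist_force'],s['width'],s['grip_force'])
b=grab('side');a=grab('top')
i1=cv2.resize(a['image'][190:270,160:240,::-1],(400,400),interpolation=cv2.INTER_CUBIC)
i2=cv2.resize(b['image'][130:210,180:260,::-1],(400,400),interpolation=cv2.INTER_CUBIC)
cv2.imwrite('pics/e.png',np.hstack([i1,i2]))
E
```

```text
[0.0017 0.002  0.0114] [-0.0019  0.003  -0.0082] [ 0.7027 -0.1035 -0.611 ] 0.39644963841815317 0.0
```

View pics/e.png

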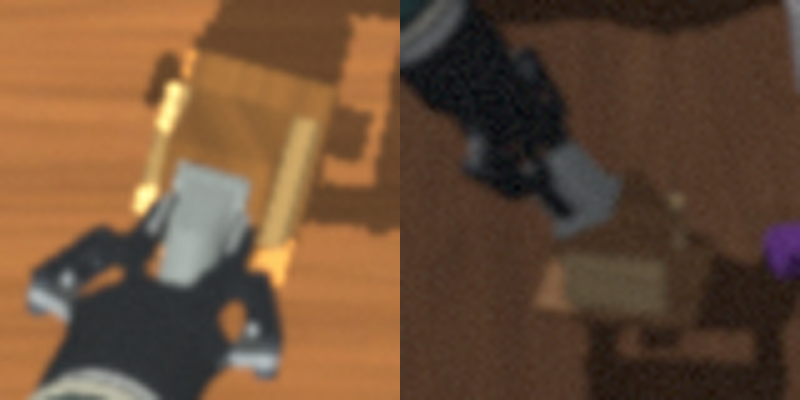

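Emit:
{"op": "play_rows", "data": {"moves": [[[0,0,0,0,0,0,20],[0,0,0,0,0,0,20],[0,0,0,0,0,0,20]]], "newtons": 20}}

```text
time: 3.8
tool_pos: [0.4259, 0.1845, 0.0801]
tcp_rot: [0.315, 2.511, -0.096]
wrist_force: [-3.1, 2.4, 7.2]
width: 0.301
grip_force: 26.3
```

```bash
python3 - <<'E'
from p import *
p,R,s=cur(); print(A@(p-MOUTH),(R.inv()*G(1)).as_rotvec(),A@s['wrist_force'],s['torque'],s['width'],s['grip_force'])
E
```

```text
[0.0008 0.003  0.0117] [-0.      0.003  -0.0054] [1.1305 1.5814 7.9542] [0.0505 0.2775 0.0067] 0.3012082684562912 26.274848207831383
```

Emit:
{"op": "play_rows", "data": {"moves": [[[0,0,0,0,0,0,15],[0,0,0,0,0,0,15],[0,0,0,0,0,-0.05,15],[0,0,0,0,0,-0.1,15],[0,0,0,0,0,-0.1,15]]], "newtons": 90}}

```text
time: 4.22
tool_pos: [0.4117, 0.187, 0.0996]
tcp_rot: [0.313, 2.512, -0.099]
wrist_force: [11.1, -0.3, -7.2]
width: 0.291
grip_force: 90.2
```

Emit:
{"op": "play_rows", "data": {"moves": [[[0,0,0,0,0,-0.15,15],[0,0,0,0,0,-0.15,15],[0,0,0,0,0,-0.15,15],[0,0,0,0,0,0,15]]]}}

```text
time: 4.55
tool_pos: [0.3847, 0.1934, 0.136]
tcp_rot: [0.316, 2.514, -0.097]
wrist_force: [-0.4, 0.9, -7.4]
width: 0.289
grip_force: 91.6
```

```bash
python3 - <<'E'
from p import *
p,R,s=cur(); print(p,A@(p-MOUTH),(R.inv()*G(1)).as_rotvec(),A@s['wrist_force'],s['wrist_force'],s['torque'],s['width'],s['grip_force'],s['q'])
E
```

```text
[0.3847 0.1934 0.136 ] [-0.0015  0.0017  0.0817] [-0.0016  0.     -0.0052] [-4.6761  0.7562 -5.72  ] [-0.3503  0.8667 -7.3676] [0.2948 0.8381 0.0591] 0.2887152239035477 91.57301634550095 [ 0.8215 -0.3213  2.4833 -0.7626  0.8151 -0.0076]
```

```bash
python3 - <<'E'
from p import *
y=np.radians(2)
plan([([.42,.13,.27],G(1)),([.50,-.03,.25],down(y)),([.546,-.158,.20],down(y))],15)
E
```

```text
[[[-0.001,0.0,-0.002,-0.235,-0.105,-0.162,15],[-0.001,0.0,-0.002,-0.235,-0.105,-0.162,15],[-0.001,0.0,-0.002,-0.235,-0.105,-0.162,15],[-0.001,0.0,-0.002,-0.235,-0.105,-0.163,15],[-0.001,0.0,-0.002,-0.235,-0.106,-0.163,15]]]
[[[-0.028,0.202,-0.09,-0.14,-0.227,0.138,15],[-0.028,0.202,-0.09,-0.142,-0.235,0.121,15],[-0.028,0.202,-0.09,-0.143,-0.243,0.103,15],[-0.028,0.202,-0.09,-0.141,-0.25,0.085,15],[-0.028,0.202,-0.09,-0.138,-0.258,0.068,15]]]
[[[-0.028,0.202,-0.09,-0.132,-0.265,0.05,15],[-0.0,0.0,-0.0,-0.104,-0.324,0.125,15],[-0.0,0.0,-0.0,-0.104,-0.324,0.125,15],[-0.0,0.0,-0.0,-0.104,-0.324,0.125,15],[-0.0,0.0,-0.0,-0.104,-0.324,0.125,15]]]
```

Emit:
{"op": "play_rows", "data": {"moves": [[[0,0,0,-0.235,-0.105,-0.162,15],[0,0,0,-0.235,-0.105,-0.162,15],[0,0,0,-0.235,-0.105,-0.162,15],[0,0,0,-0.235,-0.105,-0.163,15],[0,0,0,-0.235,-0.105,-0.163,15]]]}}

```text
time: 4.97
tool_pos: [0.4194, 0.1285, 0.2675]
tcp_rot: [0.315, 2.518, -0.103]
wrist_force: [0.7, 0.4, -6.8]
width: 0.292
grip_force: 91.5
```

Emit:
{"op": "play_rows", "data": {"moves": [[[-0.028,0.202,-0.09,-0.14,-0.227,0.138,15],[-0.028,0.202,-0.09,-0.142,-0.235,0.121,15],[-0.028,0.202,-0.09,-0.143,-0.243,0.103,15],[-0.028,0.202,-0.09,-0.141,-0.25,0.085,15],[-0.028,0.202,-0.09,-0.138,-0.258,0.068,15]]]}}

```text
time: 5.38
tool_pos: [0.4637, 0.0256, 0.2577]
tcp_rot: [0.109, 2.931, -0.062]
wrist_force: [0.3, 0.6, -6.5]
width: 0.287
grip_force: 91.5
```

Emit:
{"op": "play_rows", "data": {"moves": [[[-0.028,0.202,-0.09,-0.132,-0.265,0.05,15],[0,0,0,-0.104,-0.324,0.125,15],[0,0,0,-0.104,-0.324,0.125,15],[0,0,0,-0.104,-0.324,0.125,15],[0,0,0,-0.104,-0.324,0.125,15]]]}}

```text
time: 5.8
tool_pos: [0.5188, -0.1356, 0.2143]
tcp_rot: [0.05, 3.032, -0.046]
wrist_force: [0.2, 0.9, -6.2]
width: 0.293
grip_force: 91.7
```

```bash
python3 - <<'E'
from p import *
plan([([.546,-.158,.19],down(np.radians(2)))],15)
print(cur()[2]['q'])
E
```

```text
[[[-0.032,0.108,-0.068,-0.125,-0.104,0.139,15],[-0.032,0.108,-0.068,-0.129,-0.11,0.131,15]]]
[-0.3031 -0.0629  1.9979  0.0018  1.0934 -1.8415]
```

Emit:
{"op": "play_rows", "data": {"moves": [[[-0.032,0.108,-0.068,-0.125,-0.104,0.139,15],[-0.032,0.108,-0.068,-0.129,-0.11,0.131,15],[0,0,0,0,0,0,15],[0,0,0,0,0,0,15]]]}}

```text
time: 6.13
tool_pos: [0.5461, -0.1567, 0.1885]
tcp_rot: [0.053, -3.138, -0.002]
wrist_force: [-0.9, 0.3, -6.5]
width: 0.296
grip_force: 91.6
```

```bash
cat > s.py <<'E'
from p import *
p,R,s=cur(); print(p,(R.inv()*down(np.radians(2))).as_rotvec(),s['wrist_force'],s['torque'])
im=[]
for n in('top','side'):
    c=grab(n);W=pts(c);w=W[np.isfinite(W[...,2])]
    L=(R.inv().apply(w-p))*1000
    k=(abs(L[:,0])<35)&(abs(L[:,1])<30)&(L[:,2]>-50)&(L[:,2]<62)&(w[:,2]>.09); 
    L=L[k]
    for lo in range(-50,65,6):
        f=L[(L[:,2]>=lo)&(L[:,2]<lo+6)]
        if len(f)>4: print(n,lo,len(f),'x',np.percentile(f[:,0],[3,50,97]),'y',np.percentile(f[:,1],[3,50,97]))
    from numpy.linalg import norm
    q=cv2.projectPoints(p.reshape(1,3),cv2.Rodrigues(c['R'])[0],c['t'],c['K'],np.array(c['dist']))[0].ravel()
    print(n,'tcp px',q)
    u,v=q.astype(int); u=min(max(u,50),461);v=min(max(v,50),333)
    im.append(cv2.resize(c['image'][v-50:v+50,u-50:u+50,::-1],(400,400),interpolation=cv2.INTER_CUBIC))
import sys
cv2.imwrite('pics/%s.png'%sys.argv[1],np.hstack(im))
E
python3 s.py f
```

```text
[ 0.5461 -0.1567  0.1885] [ 0.0011 -0.0028 -0.0009] [-0.9456  0.3257 -6.5109] [0.     0.097  0.0399]
top tcp px [332.2414 186.75  ]
side -50 14 x [ 9.9735 16.303  21.0286] y [-16.993   -3.1294   6.2672]
side -44 10 x [ 9.9357 14.2869 19.0169] y [-14.846   -6.0196   5.8251]
side -38 16 x [-21.2629  13.6999  21.1892] y [-26.8357 -10.8274   5.7057]
side -32 13 x [-16.3926   4.5446  20.4756] y [-28.0143 -14.1222 -10.9896]
side -26 20 x [-21.2323   5.6004  21.0184] y [-26.9238 -15.1486   8.633 ]
side -20 21 x [-20.9342   1.5657  20.7164] y [-27.7693 -15.2673  -1.5929]
side -14 18 x [-17.9844   7.8456  20.8842] y [-21.978  -13.947  -10.9736]
side -8 22 x [-21.2453   7.987   21.7176] y [-19.6591 -14.3154  14.8392]
side -2 37 x [-25.1309   0.4244  23.5873] y [-20.7567 -15.3259   8.745 ]
side 4 26 x [-20.2607   6.7417  24.0201] y [-21.0797 -18.2653  18.0476]
side 16 10 x [-13.6629  -4.5821  14.2392] y [-12.0323 -10.494   -8.9503]
side 22 12 x [-14.6221  -0.0573  11.1836] y [-12.7754  -9.0763  -7.6324]
side 28 17 x [-15.5575  -0.0996  14.9917] y [-13.4362  -9.9637  -5.9693]
side 34 11 x [-14.0187   2.972   13.3475] y [-13.3928  -9.0302  -7.1587]
side 40 15 x [-14.365    0.5184  15.2073] y [-11.9291  -8.9322  -5.2128]
side 46 17 x [-15.2804  -2.5956  11.1491] y [-12.7251  -9.3002  -6.838 ]
side tcp px [256.4485 212.5666]
```

View pics/f.png

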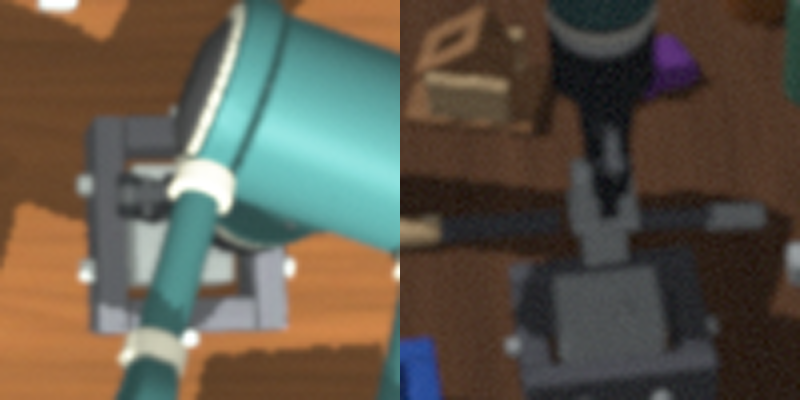

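Top view: the arm hides the hole. Side view: the stake hangs upright, its foot at about (605,265), above the rear edge of the socket. The hole in front of it has low contrast, so I'll use the depth image.

```bash
python3 - <<'E'
from p import *
c=grab('side');W=pts(c)
for _ in range(5):
    d=vision.read_camera('side')['depth']; c['depth']=np.where((d>0)&(c['depth']>0),c['depth']+0,c['depth']); 
    W=np.nanmean([W,pts(dict(c,depth=d))],0) if _==0 else W*(_+1)/(_+2)+pts(dict(c,depth=d))/(_+2)
ax=np.array([np.cos(np.radians(2)),np.sin(np.radians(2)),0]);ay=np.array([-ax[1],ax[0],0])
s=np.s_[205:262,225:292]; w=W[s]; z=w[...,2]
np.set_printoptions(precision=0,suppress=True,linewidth=250)
print(z[::2,::2]*1000)
np.set_printoptions(precision=4,suppress=True)
# pixel rays onto z=.08
uv=np.stack(np.meshgrid(np.arange(225,292),np.arange(205,262)),-1).reshape(-1,2)
P=ray(c,uv,.08).reshape(z.shape+(3,))
X=P@ax;Y=P@ay
c0=np.array([.547,-.165,.08]);hx=X-c0@ax;hy=Y-c0@ay
top=(abs(z-.08)<.0035)
inh=(z<.073)&(abs(hx)<.03)&(abs(hy)<.025)
n,lab,st,ce=cv2.connectedComponentsWithStats(inh.astype(np.uint8),connectivity=4)
for i in range(1,n):
    if st[i,4]>15:
        m=lab==i; print(st[i],'holderx pct',np.percentile(X[m],[2,50,98]),'y',np.percentile(Y[m],[2,50,98]))
print('c0',c0@ax,c0@ay)
t=w[top&(abs(hx)<.06)]; print('socket top',np.percentile(t@ax,[1,2,50,98,99]),np.percentile(t@ay,[1,2,98,99]))
f=w[abs(z-.074)<.0025]; print('frame',np.percentile(f@ax,[.5,1,99,99.5]),np.percentile(f@ay,[.5,1,99,99.5]))
E
```

```text
[[  1.   3.   0.   2.   2.   1.   3.   3.   1.   1.   2.   3.  70. 232. 234. 266. 280. 281. 279. 276.   3.   2.   4.   1.   0.   2.   0.   1.   1.  nan   1.   3.   1.   1.]
 [ -1.   3.   5.  -1.   0.   2.   3.   3.   1.   0.   2.   2.  37. 227. 226. 254. 268. 263. 260. 260.   1.   2.   0.   3.   1.   2.   3.   1.   1.  nan   3.   2.   2.   3.]
 [  1.   2.   2.   3.   2.   2.   2.   1.   1.   1.   0.   2. 190. 219. 220. 243.  nan 247. 245. 233.  65.   1.   2.   2.   1.   2.   1.  -1.   3.   3.   2.   2.   1.   3.]
 [  3.   1.   1.   0.   0.  nan  -1.   1.   2.   0.   1.   1. 190. 209. 208. 214. 221. 219. 215. 205. 159.   1.  -1.   3.   1.   1.   1.   2.  nan   2.   2.   2.   3.   3.]
 [  1.   1.   0.  -0.   4.   1.   2.   2.   1.   2.   4.   2. 189. 203. 201. 206. 212. 211. 209. 194. 193.   2.   3.  nan   0.   3.   0.   3.  18.  17.  12.  14.  12.  15.]
 [  0.  15.  16.  16.  18.  17.  18.  16.  16.  14.  16.   2.  63. 193. 193. 193. 197. 196. 193. 191. 192.  20.  18.  19.  20.  18.  19.  18.  18.  17.  13.  13.  12.  13.]
 [ 15.  17.  18.  19.  18.  18.  16.  14.  16.  15.  16.  -1. 
[... 3538 characters left out ...]
.  56.  56.  54.   0.   2.   3.]
 [  3.  -1.   2.   4.   2.   2.  39.  72.  69.  69.  65.  65.  64.  64.  64.  62.  61.  58.  56.  58.  55.  55.  53.  56.  52.  49.  48.  47.  47.  44.  43.   3.   2.   0.]
 [  1.   1.   4.   3.   2.   1.  21.  60.  58.  58.  56.  56.  55.  54.  53.  52.  50.  50.  48.  48.  45.  43.  44.  52.  53.  38.  39.  37.  35.  36.  32.   4.   2.   3.]]
[28 30 11  6 50] holderx pct [0.5269 0.5418 0.5595] y [-0.1905 -0.1811 -0.1724]
c0 0.5409083654235328 -0.18398951115441883
socket top [0.4833 0.4869 0.5427 0.595  0.5983] [-0.2441 -0.2413 -0.1283 -0.1261]
frame [0.47   0.4704 0.6186 0.6187] [-0.251  -0.2505 -0.1223 -0.1209]<stdin>:5: RuntimeWarning: Mean of empty slice
```

```bash
python3 - <<'E'
from p import *
C=[vision.read_camera('side') for _ in range(8)]; c=C[0]
D=np.array([k['depth'] for k in C]); D[D<=0]=np.nan; c['depth']=np.nan_to_num(np.nanmedian(D,0))
W=pts(c); pickle.dump((c,W),open('sm.pkl','wb'))
z=W[...,2]
np.set_printoptions(precision=0,suppress=True,linewidth=250)
print(z[230:244,248:270]*1000)
np.set_printoptions(precision=4,suppress=True)
h=lambda q:(ray(c,q,.0815))
# mouth edges by ray at z=.0815
sub=z[230:244,248:270]; m=sub<.0785
n,l,st,ce=cv2.connectedComponentsWithStats(m.astype(np.uint8),connectivity=4)
for i in range(1,n):
    if st[i,4]>20:
        x,y,ww,hh,ar=st[i]; u0,v0=248+x-.5,230+y-.5
        print(st[i],ce[i]+[248,230]); print('centre',h([ce[i]+[248,230]]),'corners',h([[u0,v0],[u0+ww,v0],[u0,v0+hh],[u0+ww,v0+hh]]))
p,R,s=cur(); print(p)
w=W[np.isfinite(z)];L=R.inv().apply(w-p)*1000
k=(abs(L[:,0])<22)&(abs(L[:,1])<20)&(L[:,2]>14)&(L[:,2]<54); f=L[k]
print('shank',len(f),np.percentile(f,[2,5,50,95,98],axis=0).T)
print('slope y vs z',np.polyfit(f[:,2],f[:,1],1),'y vs x',np.polyfit(f[:,0],f[:,1],1))
# pixel edges of shank per row at plane through front face
E
```

```text
[[75. 76. 82. 84. 82. 82. 83. 82. 82. 82. 82. 81. 81. 82. 84. 83. 82. 80. 82. 83. 79. 83.]
 [82. 81. 82. 82. 81. 81. 84. 82. 82. 82. 82. 82. 82. 81. 83. 83. 81. 81. 81. 82. 84. 82.]
 [81. 79. 81. 82. 83. 83. 81. 81. 82. 81. 81. 81. 82. 82. 82. 80. 82. 81. 80. 82. 83. 82.]
 [81. 80. 80. 81. 81. 81. 82. 82. 81. 82. 83. 81. 82. 85. 81. 82. 82. 82. 82. 81. 80. 79.]
 [82. 83. 82. 82. 82. 82. 81. 83. 81. 81. 80. 79. 80. 79. 77. 77. 80. 81. 81. 82. 80. 83.]
 [81. 81. 83. 82. 83. 76. 78. 79. 77. 78. 75. 74. 77. 74. 76. 74. 81. 82. 82. 83. 81. 82.]
 [81. 82. 80. 81. 80. 72. 73. 72. 71. 73. 73. 71. 70. 69. 69. 68. 83. 83. 81. 82. 83. 82.]
 [81. 81. 82. 82. 82. 69. 68. 68. 67. 67. 67. 64. 67. 64. 65. 62. 82. 83. 83. 82. 82. 84.]
 [81. 81. 81. 83. 83. 64. 63. 62. 63. 63. 61. 59. 61. 61. 60. 58. 82. 84. 84. 83. 84. 82.]
 [82. 83. 82. 80. 81. 60. 59. 58. 58. 59. 56. 55. 57. 55. 55. 56. 77. 81. 84. 81. 82. 81.]
 [83. 82. 83. 81. 82. 80. 55. 53. 54. 53. 52. 80. 81. 83. 81. 82. 83. 81. 82. 82. 81. 82.]
 [82. 80. 80. 80. 82. 82. 81. 81. 82. 83. 83. 79. 83. 82. 83. 83. 82. 82. 82. 82. 82. 82.]
 [82. 80. 83. 84. 83. 82. 81. 83. 81. 80. 81. 81. 82. 83. 81. 82. 82. 79. 81. 83. 81. 83.]
 [82. 82. 83. 81. 82. 83. 82. 80. 82. 80. 82. 85. 81. 83. 82. 81. 81. 82. 83. 81. 82. 82.]]
[ 5  4 12  7 62] [258.129  237.2097]
centre [[ 0.5493 -0.1617  0.0815]] corners [[ 0.5329 -0.1442  0.0815]
 [ 0.571  -0.1483  0.0815]
 [ 0.5304 -0.1734  0.0815]
 [ 0.5679 -0.1775  0.0815]]
[ 0.5477 -0.1562  0.194 ]
shank 87 [[-16.4997 -16.4462  -1.0333  14.355   14.6037]
 [-12.4585 -12.1365 -10.8915  -9.3375  -9.0246]
 [ 19.2539  20.4554  35.8475  51.5742  52.5822]]
slope y vs z [  0.0461 -12.3071] y vs x [  0.048  -10.6001]
```

```bash
python3 - <<'E'
from p import *
c,W=pickle.load(open('sm.pkl','rb'));p,R,s=cur();print(p,s['torque'],s['wrist_force'],(R.inv()*down(np.radians(2))).as_rotvec())
def fit(P,name):
    for _ in range(4):
        B=np.c_[P[:,0]-.547,P[:,2],np.ones(len(P))];k=np.linalg.lstsq(B,P[:,1],rcond=None)[0];r=P[:,1]-B@k;P=P[abs(r)<.004]
    cov=np.linalg.inv(B.T@B)*r.var(); print(name,len(P),'dy/dx %.4f±%.4f dy/dz %.4f±%.4f y0 %.4f'%(k[0],cov[0,0]**.5,k[1],cov[1,1]**.5,k[2]))
w=W[np.isfinite(W[...,2])]
b=lambda x0,x1,y0,y1,z0,z1:w[(w[:,0]>x0)&(w[:,0]<x1)&(w[:,1]>y0)&(w[:,1]<y1)&(w[:,2]>z0)&(w[:,2]<z1)]
fit(b(.48,.61,-.25,-.22,.01,.07),'frame front')
fit(b(.51,.59,-.21,-.185,.05,.077),'socket front')
fit(b(.535,.56,-.18,-.16,.142,.178),'hole back wall?/shank')
fit(b(.534,.562,-.155,-.14,.055,.076),'hole back wall')
T=b(.51,.59,-.19,-.13,.0785,.09); print('socket top dz', np.linalg.lstsq(np.c_[T[:,:2]-T[:,:2].mean(0),np.ones(len(T))],T[:,2],rcond=None)[0],len(T))
print('socket x at top', np.percentile(T[:,0],[1,99]))
# shank pixel column edges
for lo in range(142,178,6):
    f=b(.52,.575,-.18,-.155,lo/1e3,lo/1e3+.006); print(lo,len(f),f[:,0].min(),f[:,0].max(),(f[:,0].min()+f[:,0].max())/2)
f=b(.51,.6,-.185,-.155,.143,.3); print('foot z')
g=b(.535,.56,-.18,-.16,.1,.2); print(np.percentile(g[:,2],[0,1,2]))
E
```

```text
[ 0.5477 -0.1562  0.194 ] [ 0.0155  0.0302 -0.0084] [-0.2652 -0.4035 -7.4612] [-0.0015  0.0063  0.0005]
frame front 472 dy/dx 0.0391±0.0012 dy/dz -0.0040±0.0024 y0 -0.2309
socket front 121 dy/dx 0.0347±0.0035 dy/dz -0.0171±0.0118 y0 -0.1921
hole back wall?/shank 59 dy/dx 0.0285±0.0146 dy/dz -0.0154±0.0108 y0 -0.1647
hole back wall 37 dy/dx 0.0028±0.0183 dy/dz 0.0150±0.0231 y0 -0.1485
socket top dz [ 0.0043 -0.0005  0.0817] 293
socket x at top [0.5112 0.5884]
142 13 0.5338372969675184 0.5647527451129842 0.5492950210402513
148 16 0.5339607314711655 0.5648443801538059 0.5494025558124858
154 14 0.5339956620504955 0.5648403582527515 0.5494180101516235
160 16 0.5340604844334749 0.564762424340862 0.5494114543871684
166 15 0.5343834225218476 0.5649390720695838 0.5496612472957156
172 7 0.5343175035739108 0.5618259106427759 0.5480717071083434
foot z
[0.139  0.1395 0.1407]
```

Emit:
{"op": "play_rows", "data": {"moves": [[[0,-0.005,0,-0.003,-0.04,0.15,15],[0,0,0,0,0,0.15,15],[0,0,0,0,0,0.15,15],[0,0,0,0,0,0,15],[0,0,0,0,0,0,15]]]}}

```text
time: 7.35
tool_pos: [0.5475, -0.1599, 0.1477]
tcp_rot: [-0.056, 3.135, -0.0]
wrist_force: [0.6, 0.4, -5.7]
width: 0.292
grip_force: 91.5
```

```bash
python3 - <<'E'
from p import *
C=[vision.read_camera('side') for _ in range(4)]; c=C[0]
D=np.array([k['depth'] for k in C]); D[D<=0]=np.nan; c['depth']=np.nan_to_num(np.nanmedian(D,0))
W=pts(c);w=W[np.isfinite(W[...,2])];p,R,s=cur();print(p,s['wrist_force'],(R.inv()*down(np.radians(2.1))).as_rotvec())
b=lambda x0,x1,y0,y1,z0,z1:w[(w[:,0]>x0)&(w[:,0]<x1)&(w[:,1]>y0)&(w[:,1]<y1)&(w[:,2]>z0)&(w[:,2]<z1)]
f=b(.52,.58,-.182,-.16,.099,.134);print(len(f),f[:,0].min(),f[:,0].max(),np.median(f[:,1]),np.median(f[:,2]),b(.535,.56,-.182,-.16,.088,.134)[:,2].min())
E
```

```text
[ 0.5496 -0.1606  0.1504] [ 0.915   0.6423 -6.4227] [-0.0024  0.011  -0.0012]
62 0.5356310154185963 0.5641330446226405 -0.17150948452531434 0.11521680536236178 0.09244427429232979
```

Emit:
{"op": "play_rows", "data": {"moves": [[[0,0.02,0,0,0,0.035,15],[0,0,0,0,0,0.035,15],[0,0,0,0,0,0.035,15],[0,0,0,0,0,0.035,15],[0,0,0,0,0,0.035,15]]]}}

```text
time: 7.97
tool_pos: [0.5484, -0.1602, 0.1308]
tcp_rot: [0.056, -3.139, 0.002]
wrist_force: [-0.1, 0.6, -5.8]
width: 0.29
grip_force: 91.7
```

Emit:
{"op": "play_rows", "data": {"moves": [[[0,0,0,0,0,0,15],[0,0,0,0,0,0,15]]]}}

```text
time: 8.13
tool_pos: [0.5481, -0.1601, 0.1308]
tcp_rot: [0.056, -3.139, 0.002]
wrist_force: [1.0, -0.4, -6.9]
width: 0.289
grip_force: 91.7
```

Emit:
{"op": "play_rows", "data": {"moves": [[[0,0,0,0,0,0.04,15],[0,0,0,0,0,0.04,15],[0,0,0,0,0,0.04,15],[0,0,0,0,0,0.04,15],[0,0,0,0,0,0,15]]]}}

```text
time: 8.55
tool_pos: [0.5477, -0.16, 0.114]
tcp_rot: [0.056, -3.138, 0.001]
wrist_force: [-0.2, 0.0, -6.2]
width: 0.29
grip_force: 91.8
```

Emit:
{"op": "play_rows", "data": {"moves": [[[0,0,0,0,0,0.04,15],[0,0,0,0,0,0.04,15],[0,0,0,0,0,0.04,15],[0,0,0,0,0,0.04,15],[0,0,0,0,0,0,15]]]}}

```text
time: 8.97
tool_pos: [0.5477, -0.16, 0.0981]
tcp_rot: [0.056, -3.138, 0.001]
wrist_force: [0.0, 0.4, -6.1]
width: 0.293
grip_force: 91.8
```

Sliding in cleanly. About 5–7 mm remain.

Emit:
{"op": "play_rows", "data": {"moves": [[[0,0,0,0,0,0.02,15],[0,0,0,0,0,0.02,15],[0,0,0,0,0,0.01,15],[0,0,0,0,0,0,15]]]}}

```text
time: 9.3
tool_pos: [0.5484, -0.1603, 0.0942]
tcp_rot: [0.056, -3.139, 0.002]
wrist_force: [0.0, -0.1, -6.8]
width: 0.29
grip_force: 91.8
```

Emit:
{"op": "play_rows", "data": {"moves": [[[0,0,0,0,0,0.01,15],[0,0,0,0,0,0.01,15],[0,0,0,0,0,0,15]]]}}

```text
time: 9.55
tool_pos: [0.5484, -0.1603, 0.0923]
tcp_rot: [0.056, -3.14, 0.002]
wrist_force: [0.3, -0.0, -6.8]
width: 0.288
grip_force: 91.8
```

Emit:
{"op": "play_rows", "data": {"moves": [[[0,0,0,0,0,0.01,15],[0,0,0,0,0,0.01,15],[0,0,0,0,0,0,15]]]}}

```text
time: 9.8
tool_pos: [0.5486, -0.1603, 0.0921]
tcp_rot: [0.056, -3.14, 0.002]
wrist_force: [-5.2, 1.7, 4.5]
width: 0.289
grip_force: 93.6
```

Emit:
{"op": "play_rows", "data": {"moves": [[[0,0,0,0,0,0.01,15],[0,0,0,0,0,0,15]]]}}

```text
time: 9.97
tool_pos: [0.5486, -0.1603, 0.0921]
tcp_rot: [0.056, -3.14, 0.002]
wrist_force: [-7.7, 2.3, 9.4]
width: 0.294
grip_force: 94.4
```

Emit:
{"op": "play_rows", "data": {"moves": [[[0,0,0,0,0,0.01,15],[0,0,0,0,0,0.01,15],[0,0,0,0,0,0.01,15],[0,0,0,0,0,0,15]]]}}

```text
time: 10.3
tool_pos: [0.5486, -0.1604, 0.092]
tcp_rot: [0.056, -3.14, 0.002]
wrist_force: [-14.9, 4.0, 27.5]
width: 0.29
grip_force: 96.8
```

```bash
python3 - <<'E'
from p import *
C=[vision.read_camera('side') for _ in range(4)]; c=C[0]
D=np.array([k['depth'] for k in C]); D[D<=0]=np.nan; c['depth']=np.nan_to_num(np.nanmedian(D,0))
W=pts(c);p,R,s=cur();print(p,s['wrist_force'],s['torque'])
np.set_printoptions(precision=0,suppress=True,linewidth=250)
print(W[222:252,244:274:2,2]*1000)
E
```

```text
[ 0.5486 -0.1603  0.092 ] [-15.9244   4.4596  25.692 ] [ 0.8599  2.2989 -0.0547]
[[  1.   1.   3.   2.   3. 174. 175. 190. 201. 179. 173.   2.   4.   3.  -1.]
 [  2.   4.   1.   3.  -1. 170. 165. 172. 197. 196. 167.   1.   3.   1.   4.]
 [  1.   2.   1.   1.   4. 169. 163. 164. 197. 196. 163.  76.  75.  75.  76.]
 [  1.   2.   1.   1. 137. 164. 163. 165. 196. 196. 158.  75.  76.  76.  74.]
 [ -1.  74.  73.  74. 138. 136. 157. 184. 193. 192. 196.  74.  76.  77.  76.]
 [ 74.  76.  75.  74. 137. 136. 155. 193. 192. 195. 194.  72.  76.  75.  76.]
 [ 75.  75.  76.  74. 134. 134. 153. 191. 192. 193. 190.  74.  84.  74.  73.]
 [ 77.  75.  78.  74. 132. 132. 147. 189. 188. 187. 187.  81.  81.  71.  69.]
 [ 76.  77.  73.  82. 129. 130. 143. 186. 185. 184. 182.  80.  84.  66.  65.]
 [ 71.  82.  82.  81. 126. 124. 139. 178. 170. 169. 169.  83.  78.  62.  62.]
 [ 69.  82.  83.  90. 123. 119. 129. 169. 166. 163. 159.  79.  81.  60.  55.]
 [ 62.  81.  83.  89. 119. 116. 149. 159. 148. 145. 152.  81.  83.  82.  48.]
 [ 59.  79.  84.  88. 113. 111. 119. 150. 143. 142. 142.  80.  81.  82.  42.]
 [ 54
[... 621 characters left out ...]
 13.  65.  81.  84.  80.  80.  80.  81.  84.  81.  81.  82.  83.  82.  83.]
 [ 10.  57.  82.  78.  83.  82.  80.  81.  81.  82.  83.  83.  82.  79.  77.]
 [  2.  52.  83.  82.  81.  82.  82.  82.  79.  77.  78.  77.  77.  74.  75.]
 [  1.  44.  80.  80.  81.  80.  78.  78.  77.  73.  76.  71.  72.  70.  70.]
 [  4.  36.  78.  71.  73.  74.  71.  71.  70.  71.  67.  67.  65.  68.  65.]
 [  1.  28.  73.  71.  72.  71.  68.  67.  62.  64.  63.  65.  61.  60.  59.]
 [  2.  22.  66.  66.  64.  66.  63.  64.  61.  59.  61.  58.  56.  58.  54.]
 [  4.  15.  61.  61.  60.  60.  58.  59.  54.  55.  56.  76.  75.  76.  79.]
 [  4.   4.  58.  56.  55.  54.  76.  77.  75.  78.  77.  74.  73.  78.  75.]]
```

Emit:
{"op": "play_rows", "data": {"moves": [[[0,0,0,0,0,-0.03,15],[0,0,0,0,0,0,60],[0,0,0,0,0,0,60],[0,0,0,0,0,0,60],[0,0,0,0,0,0,60]]], "newtons": 20}}

```text
time: 10.92
tool_pos: [0.5491, -0.1605, 0.0895]
tcp_rot: [0.056, -3.141, 0.003]
wrist_force: [-0.1, -0.8, -0.6]
width: 0.707
grip_force: 0.0
```

Emit:
{"op": "play_rows", "data": {"moves": [[[0,0,0,0,0,-0.1,60],[0,0,0,0,0,-0.3,60],[0,0,0,0,0,-0.4,60],[0,0,0,0,0,-0.4,60],[0,0,0,0,0,-0.3,60]]]}}

```text
time: 11.33
tool_pos: [0.5497, -0.1604, 0.2435]
tcp_rot: [-0.056, 3.139, -0.004]
wrist_force: [0.6, 0.5, 0.5]
width: 0.701
grip_force: 0.0
```

Emit:
{"op": "play_rows", "data": {"moves": [[[0,0,0,0,0.35,0,60],[0,0,0,0,0.35,0,60],[0,0,0,0,0.35,0,60],[0,0,0,0,0.35,0,60],[0,0,0,0,0,0,60]]]}}

```text
time: 11.75
tool_pos: [0.5434, -0.015, 0.24]
tcp_rot: [0.062, -3.14, -0.003]
wrist_force: [-0.0, 0.0, 0.7]
width: 0.701
grip_force: 0.0
```

```bash
python3 - <<'E'
from p import *
a=grab('top');b=grab('side')
i1=cv2.resize(a['image'][140:240,280:380,::-1],(400,400),interpolation=cv2.INTER_CUBIC)
i2=cv2.resize(b['image'][180:280,205:305,::-1],(400,400),interpolation=cv2.INTER_CUBIC)
cv2.imwrite('pics/g.png',np.hstack([i1,i2]))
W=pts(b);w=W[np.isfinite(W[...,2])]
f=w[(abs(w[:,0]-.549)<.03)&(abs(w[:,1]+.16)<.03)&(w[:,2]>.084)&(w[:,2]<.16)];print('stake z',np.percentile(f[:,2],[2,20,50,98]))
E
```

```text
stake z [0.0844 0.089  0.1116 0.138 ]
```

View pics/g.png

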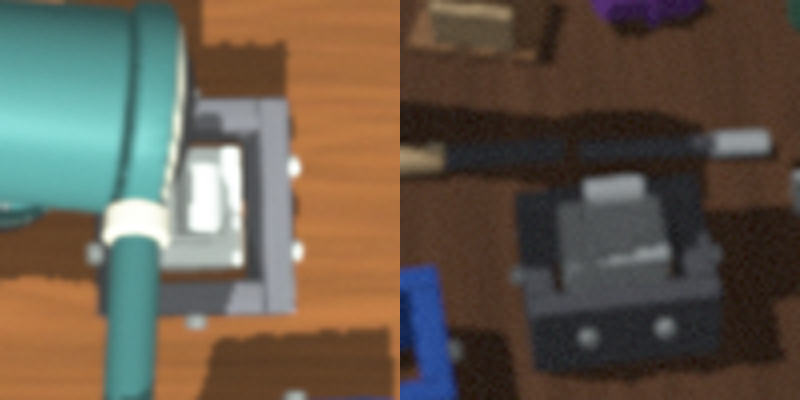

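The stake stands upright in the socket, at (205,195) in the top view and (615,215) in the side view. The collar is down, the head top measures about 135 mm as expected, and the gripper is clear.

```bash
python3 -c "
from workcell import bot
print(bot.finish_job())"
```

```text
the job is handed in; nothing more can be done
None
```

The stake is fully home in the socket, standing upright and released; I handed the job in after about 12 s of robot time, and no verdict on the result came back.

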